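# Lock the suction strainer into the tank's filler neck

### The job

Take the suction strainer out of the drip tray by its orange handle and hang it in the filler neck of the blue hydraulic tank, its two lugs going down through the slots until they rest on the ledge inside. Then turn it clockwise (seen from above), feeling for the place, until both lugs drop into the hidden locking notches, and let go of it there, upright and at rest. Leave the other things on the bench where they are.

Things in the scene. Friction and masses are not known exactly. Their poses are not given: they have to be found in the camera images.
- strainer: Loose suction strainer, 0.3 kg, standing upright in the tray: a steel can (56 mm diameter, 58 mm tall, dark bands, lowest 12 mm tapering to 44 mm) with two brass lugs, a thin stem and an orange T-handle. Origin: centre of its underside, z up. A half turn about z looks and works the same.
- lug (a point): Middle of the underside of one of the two opposite brass lugs, 33 mm from the strainer's axis, 46 mm above its origin. The lugs are the ends of one straight bar along the strainer's x axis: 76 mm tip to tip, 8 mm wide, 8 mm tall.
- handle (a point): Centre of the orange T-handle bar, 103 mm above the strainer's origin. The bar is 60 mm long along the strainer's x axis (right above the lugs), 14 mm wide (y) and 20 mm tall; the 14 mm stem below it is 35 mm long.
- tank: Blue hydraulic tank, fixed to the bench, 200 mm (x) by 380 mm (y), top plate 115 mm high. Origin: on the bench under the filler neck's axis, z up; the tank runs from y = -80 to +300 mm. A grey motor (104 mm diameter, top at 255 mm) stands on it at y = 235 mm. The neck is a ring of 92 mm outside diameter, 115 to 148 mm above the bench, bore 62 mm, free down to 60 mm above the bench.
- neck_mouth (a point): Point on the neck's axis, level with the top of its flat steel cover, 148 mm above the bench; the cover is 4 mm thick.
- slot (a point): One of two opposite open slots in the neck's cover, for the lugs: 36 mm from the axis along the tank's +x (the other along -x), at the cover's top. Each is 18 mm wide and reaches from the bore to 41 mm from the axis.
- ledge (a point): Point on the neck's axis, level with the ledge inside on which the lugs rest, 132 mm above the bench (the strainer's origin is then at 86 mm). From there it turns only clockwise seen from above, lugs under the cover; a stop blocks the other way.
- notch_floor (a point): Point on the neck's axis (not at a notch), level with the floors of two opposite locking notches in the ledge, 126 mm above the bench (strainer's origin at 80 mm when home). Notches: 6 mm deep, 20 mm wide, unseen, 34 to 72 degrees clockwise of the slots, differing each time; to be felt. Near side steep, far side a 55 degree ramp: lugs turned on by force or not let down pass beyond.
- tray: Grey plastic drip tray, heavy and fixed, 200 x 160 mm, walls 22 mm high and 4 mm thick, floor 4 mm thick. Origin: centre of its underside.
- breather_cap: Loose black breather cap, 48 mm diameter, 30 mm tall, standing on the tank's top plate about 110 mm from the neck's axis towards the motor. Origin: centre of its underside. Not to be moved.
- filter_can: Loose red filter can, 76 mm diameter, 110 mm tall. Origin: centre of its underside. Not to be moved.
- grease_jar: Loose yellow jar with a red lid, 70 mm diameter, 80 mm tall. Origin: centre of its underside. Not to be moved.
- wrench: Loose steel wrench lying on the bench. Not to be moved.
- screwdriver: Loose screwdriver lying on the bench. Not to be moved.
Things that resemble listed ones, but are neither listed nor needed, are in the scene too. Leave any purple look-alike of the strainer alone.

How it is judged:
By the outcome, as a careful person would: the job done as asked, in the order asked, and still so for the second after the job is handed in, with the robot touching nothing.
It also fails if it takes over 72 s, if anything falls off the work surface, if the arm or the gripper's body presses on something with over 40 N, if the wrist force passes 120 N, or if a joint passes its speed limit or range.

### The arm

A 6-joint arm with a two-finger parallel gripper is mounted at the origin on the work surface. World frame = base frame: x ahead of the robot, y to its left, z up, the work surface at z = 0. Lengths are in m, angles in rad, forces in N, time in s.
With the tool pointing down it reaches from about 0.3 to 0.875 m from the base axis. Payload 4.2 kg.
Tool frame: the origin (TCP) lies midway between the tips of the shut fingers; the grasp point (between the pads) lies 19 mm behind it (ctrl.grip_depth is the distance from the TCP to the grasp point, in m); z points along the fingers, y is the line along which they close (so a half turn about z gives the same grasp; the last joint's range is limited). The gripper opens to 85 mm and grips with 20 to 120 N. Pads are 22 mm wide; open, the fingers measure 114 mm over their backs; the gripper's body (76 mm by 85 mm) begins 54 mm behind the grasp point. The pads swing forward as they close: fully open they stand 13 mm farther back than shut.
Start: joints at [1.119, 0.32, 1.565, -0, 1.257, -0.02], TCP at [0.241, 0.522, 0.231] pointing down, gripper open.
Joint ranges: [-3.11, 3.11], [-0.84, 2.01], [0.21, 2.61], [-1.34, 4.49], [0.05, 2.63], [-2.56, 2.56]. Speed limits (rad/s): [2.57, 2.57, 3.14, 3.14, 3.14, 3.14].

### API

Orientations are given as a 3x3 rotation matrix whose columns are the frame's x, y, z axes.
In Python, from station import ctrl, eyes, ticket gives the robot as it stands. The module is installed in compiled form; this text tells all that it offers.
- The arm moves only by the tool drive_tool, never from a script. Its arguments are lists of equal length, an entry for each row: "travel": the shift along the tool's x, y, z in cm, a list of three; "rot": the turn, a rotation vector about the tool's x, y, z in units of 8 degrees (1.0 is 8 degrees), a list of three. A call has 1 to 12 rows; each row shifts and turns the commanded pose from where the row before left it, along the tool's axes as they then stand; what a row does not reach is not made up. A row lasts 1/8 s, in which the tool goes at most 62.5 mm and 10.7 degrees, less where a joint would pass 70% of its speed; a pose out of reach is approached as far as the arm can. A call with a gripper value outside its range is refused whole. "gripper" is the gripper command: -1 is fully open, 1 is shut, values between are in proportion, set as the call begins (left out, the last holds). The fingers move at their own pace and stop on an object; the grip force is fixed at half the most. Time passes only in rows, so rows that do not move let the fingers close. It gives the time, the measured TCP pose, the force, the opening and the grip force at its end, in the units of the state.
- ctrl.state(): the state, without advancing time (a new reading comes with each control period).
- eyes.capture(name): name is "scene" or "top" or "wrist"; returns the picture (400x640x3 uint8, blue, green, red); there is no depth.
- eyes.get_calibration(name): a dict with "mtx" (3x3 intrinsics, pixels), "dist" ([k1, k2, p1, p2, k3] as OpenCV has them; the pictures are not rectified), "world_from_camera" (4x4, takes a point from camera to world coordinates). Camera axes: x right, y up, looking along -z (the intrinsics and any distortion apply to the point x, -y, -z); pixel columns grow to the right and rows downward; lengths in m; the calibration is good to about 2 mm. A picture is of the moment at which its call begins: read the wrist's pose just before it. get_calibration takes no time and is no camera call; for the wrist camera it gives the pose at the moment of the call.
- ticket.close_job(): hands the job in; it is judged then, once.
The state is a dict: "time": time; "joint_positions": joint angles; "joint_vel": joint speeds; "tau": joint torques, N m; "position": TCP position; "ee_rot": TCP orientation; "wrist_force": force on the tool from outside, world axes, zero at the start; "moment": the same for the moment, N m; "finger_gap": opening from 0.0 (shut) to 1.0 (fully open); "grasp_force": force on a finger pad.
Only numpy, scipy, OpenCV 4.12 (cv2) and the standard library are available. Lean on these libraries where they do the work, as an engineer would, in place of code of your own. Each camera call takes 0.05 s, during which the arm holds its last target. There are 200 camera calls.

## Working session

There is one attempt and no reset: what is moved stays moved. The work goes in short steps, Python scripts to look and compute and a tool call to move; the robot and the scene stay as the last step left them, time stands still between calls to the robot, and variables do not carry over. Pictures are saved under pics/ and viewed, at most 10 in all, crops included, and the job is handed in when it is done.

Besides the shell and the picture viewer there is one more tool, called in YAML: its name, and indented under it one key for each argument. drive_tool: Moves the arm, as the interface text tells. Its arguments: {"type":"object","properties":{"travel":{"type":"array","items":{"type":"array","items":{"type":"number"}}},"rot":{"type":"array","items":{"type":"array","items":{"type":"number"}}},"gripper":{"type":"number"}},"required":["travel","rot"]}

```bash
mkdir -p pics
cat > h.py <<'E'
import numpy as np, cv2
from station import ctrl, eyes, ticket
def ray(name,uv,cal=None):
    c=cal or eyes.get_calibration(name); T=np.array(c["world_from_camera"])
    p=cv2.undistortPoints(np.array([[uv]],float),np.array(c["mtx"]),np.array(c["dist"]))[0,0]
    d=T[:3,:3]@np.array([p[0],-p[1],-1.]); return T[:3,3],d
def at_z(name,uv,z,cal=None):
    o,d=ray(name,uv,cal); return o+d*(z-o[2])/d[2]
def proj(name,P,cal=None):
    c=cal or eyes.get_calibration(name); T=np.array(c["world_from_camera"])
    q=(np.array(P,float).reshape(-1,3)-T[:3,3])@T[:3,:3]; q=q*[1,-1,-1]
    return cv2.projectPoints(q,np.zeros(3),np.zeros(3),np.array(c["mtx"]),np.array(c["dist"]))[0][:,0]
E
python3 - <<'E'
from h import *
a=eyes.capture("scene");b=eyes.capture("top")
cv2.imwrite("pics/s0.png",a);cv2.imwrite("pics/t0.png",b)
for n in("scene","top"): print(np.round(eyes.get_calibration(n)["world_from_camera"],3))
s=ctrl.state();print(s["time"],s["position"],np.round(s["ee_rot"],3),s["wrist_force"],s["finger_gap"],ctrl.grip_depth)
E
```

```text
[[-0.108 -0.776  0.621  1.238]
 [ 0.994 -0.086  0.065 -0.038]
 [ 0.003  0.624  0.781  1.044]
 [ 0.     0.     0.     1.   ]]
[[-0.012  0.988 -0.155  0.411]
 [-0.999 -0.006  0.037 -0.097]
 [ 0.035  0.155  0.987  0.912]
 [ 0.     0.     0.     1.   ]]
0.1 [0.24044407 0.52184717 0.23057805] [[-0.908  0.418 -0.001]
 [ 0.418  0.908 -0.001]
 [ 0.    -0.002 -1.   ]] [0.16506326 1.1613348  0.16553609] 0.9984525901885396 0.0187
```

View pics/s0.png

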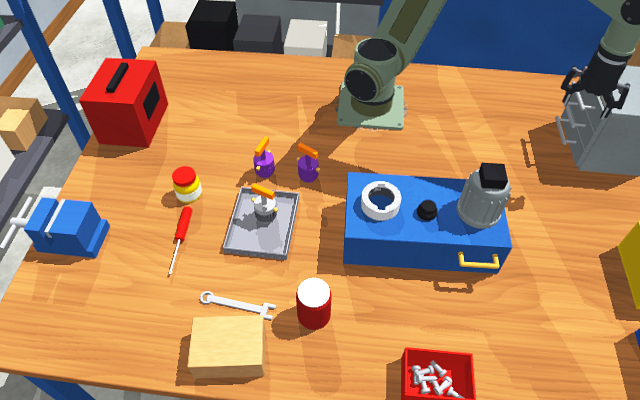

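View pics/t0.png

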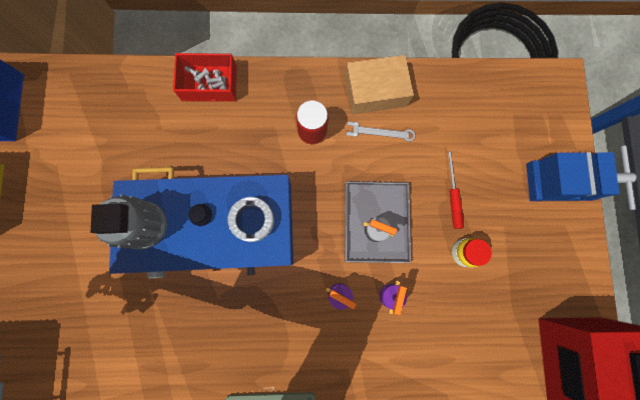

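The scene view shows the strainer in the tray at about (264,200), the neck at (381,200) and purple look-alikes at (264,160) and (308,165). In the top view the strainer handle is at about (380,227) and the neck at (250,219). I'll enlarge both.

Run:
```python
from h import *
a=cv2.imread("pics/s0.png");b=cv2.imread("pics/t0.png")
z=lambda im,x,y:cv2.resize(im[y:y+60,x:x+80],None,fx=5,fy=5,interpolation=cv2.INTER_CUBIC)
# offsets: top neck(210,190) top strainer(340,200); scene neck(340,170) scene strainer(225,170)
cv2.imwrite("pics/c0.png",np.vstack([np.hstack([z(b,210,190),z(b,340,200)]),np.hstack([z(a,340,170),z(a,225,170)])]))
```

```text
(no output)
```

View pics/c0.png

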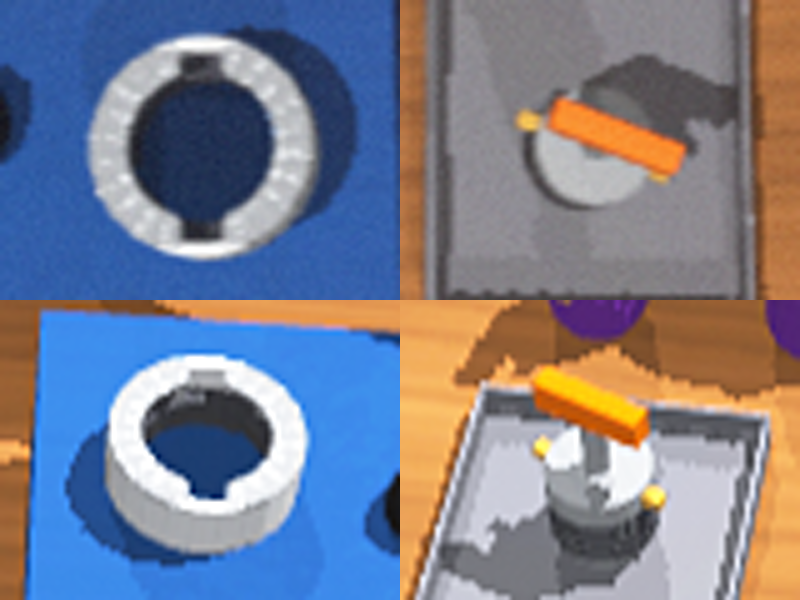

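The top-view crop shows the neck slots at about (202,66) and (202,232), so the slot line runs nearly along world x. The handle top spans roughly (552,109) to (681,160). The scene crop shows both lugs, at (542,447) and (654,497).

Run:
```python
from h import *
f=lambda u,v,x,y:((u+.5)/5-.5+x,(v+.5)/5-.5+y)
T=lambda u,v,z:at_z("top",f(u,v,210,190),z)
S=lambda u,v,z:at_z("scene",f(u,v-300,340,170),z)
print("top slots",T(202,66,.148),T(202,232,.148),"bore L R",T(130,147,.148),T(275,147,.148))
print("top ring out",T(200,35,.148),T(200,258,.148),T(89,147,.148))
print("scene slots",S(208,377,.148),S(209,486,.148),"out L R",S(107,435,.148),S(307,445,.148))
H=lambda u,v,z:at_z("top",f(u-400,v,340,200),z)
G=lambda u,v,z:at_z("scene",f(u-400,v-300,225,170),z)
e=[H(552,109,.117),H(681,160,.117)];print("handle top",e,(e[0]+e[1])/2,np.linalg.norm(e[0]-e[1]),np.degrees(np.arctan2(*(e[1]-e[0])[[1,0]])))
c=[G(538,370,.117),G(648,417,.117),G(644,444,.097),G(534,397,.097)]
print("scene handle",c, "lugs",G(542,447,.054),G(654,497,.054), "toplugs",H(526,120,.054))
for n in ["wrist"]:
  w=eyes.get_calibration(n);s=ctrl.state();R=np.array(s["ee_rot"]);M=np.array(w["world_from_camera"]);print(R.T@(M[:3,3]-s["position"]),R.T@M[:3,:3],w["mtx"],w["dist"])
```

```text
top slots [0.52644448 0.03309256 0.148     ] [0.45655115 0.03167646 0.148     ] bore L R [0.49234613 0.06229896 0.148     ] [0.49183001 0.00197942 0.148     ]
top ring out [0.5397248  0.03419655 0.148     ] [0.44579434 0.03227846 0.148     ] [0.49249289 0.07927374 0.148     ]
scene slots [0.46135771 0.0323711  0.148     ] [0.52733472 0.03465583 0.148     ] out L R [ 0.50229134 -0.01362239  0.148     ] [0.49799525 0.0795338  0.148     ]
handle top [array([ 0.48788722, -0.22538062,  0.117     ]), array([ 0.46490835, -0.28171428,  0.117     ])] [ 0.47639779 -0.25354745  0.117     ] 0.06084003745053609 -112.19086606047426
scene handle [array([ 0.46500876, -0.28175398,  0.117     ]), array([ 0.4887591 , -0.22286509,  0.117     ]), array([ 0.48980742, -0.22600935,  0.097     ]), array([ 0.46603817, -0.28561722,  0.097     ])] lugs [ 0.46353308 -0.28634848  0.054     ] [ 0.48926232 -0.22388983  0.054     ] toplugs [ 0.48883516 -0.22295791  0.054     ]
[ 7.79565473e-02  3.60990910e-05 -1.43246091e-01] [[-7.10948915e-04  9.52393024e-01  3.04872141e-01]
 [ 9.99999716e-01  6.00751595e-04  4.55263261e-04]
 [ 2.50437129e-04  3.04872378e-01 -9.52393181e-01]] [[327.61871507   0.         317.23980066]
 [  0.         327.61871507 194.11229469]
 [  0.           0.           1.        ]] [-0.03018371  0.          0.          0.          0.        ]
```

```bash
cat >> h.py <<'E'
from scipy.spatial.transform import Rotation as Ro
def goto(p,ydeg):
    """totals: travel (cm) first in present tool axes, then rot (8deg units)"""
    s=ctrl.state();R=np.array(s["ee_rot"]);a=np.radians(ydeg)
    y=np.array([np.cos(a),np.sin(a),0]);z=np.array([0,0,-1.]);G=np.c_[np.cross(y,z),y,z]
    t=R.T@(np.array(p)-s["position"])*100
    r=np.degrees(Ro.from_matrix(R.T@G).as_rotvec())/8
    print("t",round(s["time"],2),"travel",np.round(t,2),"rot",np.round(r,2),"F",np.round(s["wrist_force"],1),"M",np.round(s["moment"],2),"gap",round(s["finger_gap"],3))
E
python3 -c "
from h import *
goto((.476,-.2535,.25),-22.2)"
```

```text
t 0.1 travel [-53.84 -60.56  -1.85] rot [-1.000e-02  1.000e-02  1.093e+01] F [0.2 1.2 0.2] M [-0.04 -0.01  0.03] gap 0.998
```

drive_tool:
  travel:
    - [-4.5, -5.05, -0.2]
    - [-4.5, -5.05, -0.2]
    - [-4.5, -5.05, -0.2]
    - [-4.5, -5.05, -0.2]
    - [-4.5, -5.05, -0.2]
    - [-4.5, -5.05, -0.2]
    - [-4.5, -5.05, -0.2]
    - [-4.5, -5.05, -0.2]
    - [-4.5, -5.05, -0.2]
    - [-4.5, -5.05, 0]
    - [-4.5, -5.05, 0]
    - [-4.4, -5, 0]
  rot:
    - [0, 0, 0]
    - [0, 0, 0]
    - [0, 0, 0]
    - [0, 0, 0]
    - [0, 0, 0]
    - [0, 0, 0]
    - [0, 0, 0]
    - [0, 0, 0]
    - [0, 0, 0]
    - [0, 0, 0]
    - [0, 0, 0]
    - [0, 0, 0]

```text
time: 1.6
position: [0.4591, -0.1971, 0.2477]
ee_rot: [[-0.908, 0.419, 0.0], [0.419, 0.908, 0.001], [0.0, 0.0, -1.0]]
wrist_force: [0.6, 0.5, 0.5]
finger_gap: 0.999
grasp_force: 0.0
```

drive_tool:
  travel:
    - [0, 0, 0]
    - [0, 0, 0]
    - [0, 0, 0]
    - [0, 0, 0]
    - [0, 0, 0]
    - [0, 0, 0]
    - [0, 0, 0]
    - [0, 0, 0]
    - [0, 0, 0]
    - [0, 0, 0]
  rot:
    - [0, 0, 1.1]
    - [0, 0, 1.1]
    - [0, 0, 1.1]
    - [0, 0, 1.1]
    - [0, 0, 1.1]
    - [0, 0, 1.1]
    - [0, 0, 1.1]
    - [0, 0, 1.1]
    - [0, 0, 1.1]
    - [0, 0, 1.0]

```text
time: 2.85
position: [0.4587, -0.1949, 0.2475]
ee_rot: [[0.378, 0.926, -0.001], [0.926, -0.378, 0.001], [0.0, -0.001, -1.0]]
wrist_force: [0.4, 0.6, -0.2]
finger_gap: 0.999
grasp_force: 0.0
```

Run:
```python
from h import *
goto((.476,-.2535,.25),-22.2); s=ctrl.state(); print(s["position"],s["joint_positions"])
a=eyes.capture("wrist");cv2.imwrite("pics/w1.png",a)
print(proj("wrist",[(.4765,-.2535,.117),(.4879,-.2254,.117),(.4649,-.2817,.117)]))
```

```text
t 2.85 travel [-4.78  3.81 -0.26] rot [-0.01 -0.   -0.  ] F [ 0.4  0.6 -0.2] M [-0.02 -0.03  0.02] gap 0.999
[ 0.45874747 -0.19487457  0.24748775] [-4.24855676e-01  1.88681284e-01  1.70395747e+00  1.35472602e-04
  1.24998656e+00 -3.72901317e-02]
[[359.7550535  233.63795987]
 [360.93340142 202.25433982]
 [358.46425082 263.2451382 ]]
```

View pics/w1.png

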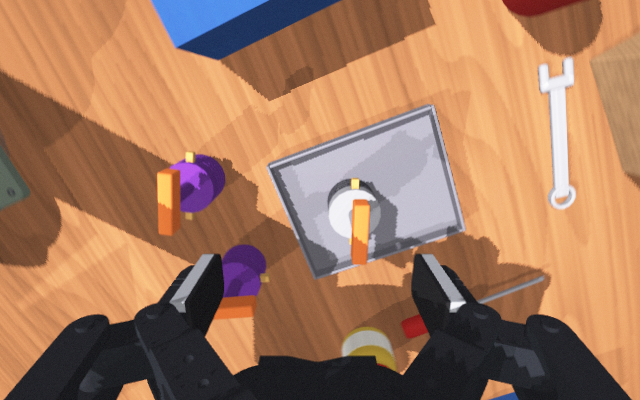

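The wrist view shows the bar top from about (361,203) to (360,262). The top-camera estimate predicted (361,202) to (358,263), so they agree. I'm going down on it with the fingers part open.

drive_tool:
  gripper: -0.4
  travel:
    - [-2.4, 1.9, 0]
    - [-2.4, 1.9, 0]
    - [0, 0, 3]
    - [0, 0, 3]
    - [0, 0, 3]
    - [0, 0, 2]
    - [0, 0, 2]
    - [0, 0, 1.5]
    - [0, 0, 1.4]
    - [0, 0, 0]
    - [0, 0, 0]
  rot:
    - [0, 0, 0]
    - [0, 0, 0]
    - [0, 0, 0]
    - [0, 0, 0]
    - [0, 0, 0]
    - [0, 0, 0]
    - [0, 0, 0]
    - [0, 0, 0]
    - [0, 0, 0]
    - [0, 0, 0]
    - [0, 0, 0]

```text
time: 4.28
position: [0.4768, -0.2539, 0.0894]
ee_rot: [[0.373, 0.928, 0.001], [0.928, -0.373, -0.0], [-0.0, 0.001, -1.0]]
wrist_force: [0.4, -0.5, -0.3]
finger_gap: 0.702
grasp_force: 0.0
```

Run:
```python
from h import *
goto((.4765,-.2535,.088),-22.2)
a=eyes.capture("wrist");cv2.imwrite("pics/w2.png",a)
```

```text
t 4.28 travel [ 0.03 -0.04  0.14] rot [0.01 0.   0.03] F [ 0.4 -0.5 -0.3] M [ 0.03  0.03 -0.01] gap 0.702
```

View pics/w2.png

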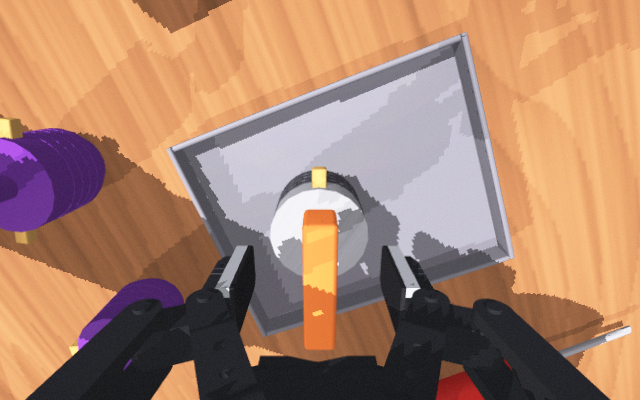

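The bar is centred between the pads at x≈320 and aligned, with the lug at (319,178). Closing now.

drive_tool:
  gripper: 1
  travel:
    - [0, 0, 0.1]
    - [0, 0, 0]
    - [0, 0, 0]
    - [0, 0, 0]
    - [0, 0, 0]
    - [0, 0, 0]
    - [0, 0, 0]
    - [0, 0, 0]
  rot:
    - [0, 0, 0]
    - [0, 0, 0]
    - [0, 0, 0]
    - [0, 0, 0]
    - [0, 0, 0]
    - [0, 0, 0]
    - [0, 0, 0]
    - [0, 0, 0]

```text
time: 5.32
position: [0.4768, -0.2539, 0.0882]
ee_rot: [[0.374, 0.928, 0.001], [0.928, -0.374, -0.0], [-0.0, 0.001, -1.0]]
wrist_force: [1.5, -1.3, 3.1]
finger_gap: 0.15
grasp_force: 59.5
```

drive_tool:
  travel:
    - [0, 0, -1]
    - [0, 0, -2]
    - [0, 0, -3]
    - [0, 0, -3]
    - [0, 0, -3]
    - [0, 0, -3]
    - [0, 0, -2]
    - [0, 0, -1.2]
    - [0, 0, 0]
  rot:
    - [0, 0, 0]
    - [0, 0, 0]
    - [0, 0, 0]
    - [0, 0, 0]
    - [0, 0, 0]
    - [0, 0, 0]
    - [0, 0, 0]
    - [0, 0, 0]
    - [0, 0, 0]

```text
time: 6.45
position: [0.4761, -0.2536, 0.27]
ee_rot: [[0.374, 0.928, -0.0], [0.928, -0.374, 0.0], [0.0, -0.0, -1.0]]
wrist_force: [-0.2, -0.2, -4.1]
finger_gap: 0.153
grasp_force: 58.8
```

drive_tool:
  travel:
    - [0, 0, 0]
    - [0, 0, 0]
    - [0, 0, 0]
    - [0, 0, 0]
    - [0, 0, 0]
    - [0, 0, 0]
    - [0, 0, 0]
    - [0, 0, 0]
    - [0, 0, 0]
    - [0, 0, 0]
    - [0, 0, 0]
    - [0, 0, 0]
  rot:
    - [0, 0, -1.2]
    - [0, 0, -1.2]
    - [0, 0, -1.2]
    - [0, 0, -1.2]
    - [0, 0, -1.2]
    - [0, 0, -1.2]
    - [0, 0, -1.2]
    - [0, 0, -1.2]
    - [0, 0, -1.2]
    - [0, 0, -1.2]
    - [0, 0, -1.2]
    - [0, 0, -1]

```text
time: 7.95
position: [0.4755, -0.2533, 0.2682]
ee_rot: [[-0.999, -0.034, -0.003], [-0.034, 0.999, 0.002], [0.003, 0.002, -1.0]]
wrist_force: [-0.7, -0.7, -3.7]
finger_gap: 0.153
grasp_force: 58.7
```

```bash
python3 -c "
from h import *
goto((.493,.033,.27),91.5)"
```

```text
t 7.95 travel [-2.71 28.55 -0.13] rot [ 0.01 -0.02  0.05] F [-0.7 -0.7 -3.7] M [-0.02 -0.01 -0.01] gap 0.153
```

drive_tool:
  travel:
    - [-0.3, 3.0, -0.2]
    - [-0.4, 4.2, 0]
    - [-0.4, 4.2, 0]
    - [-0.4, 4.2, 0]
    - [-0.4, 3.0, 0]
    - [0, 1.4, 0]
    - [0, 0, 0]
    - [0, 0, 0]
  rot:
    - [0, 0, 0]
    - [0, 0, 0]
    - [0, 0, 0]
    - [0, 0, 0]
    - [0, 0, 0]
    - [0, 0, 0]
    - [0, 0, 0]
    - [0, 0, 0]

```text
time: 8.95
position: [0.4894, -0.0542, 0.2716]
ee_rot: [[-1.0, -0.028, -0.001], [-0.028, 1.0, -0.001], [0.001, -0.001, -1.0]]
wrist_force: [0.9, 0.3, -3.6]
finger_gap: 0.154
grasp_force: 59.0
```

Run:
```python
from h import *
goto((.493,.033,.27),91.5)
s=ctrl.state();print(s["position"],np.round(s["ee_rot"],4))
import json; c=eyes.get_calibration("wrist");json.dump({k:np.array(v).tolist() for k,v in c.items()},open("w3.json","w"))
a=eyes.capture("wrist");t=eyes.capture("top");cv2.imwrite("pics/w3f.png",a);cv2.imwrite("pics/t3f.png",t)
p=proj("wrist",(.493,.033,.148),c)[0];q=proj("wrist",(s["position"][0],s["position"][1],.23),c)[0];print(p,q)
cv2.imwrite("pics/w3.png",cv2.resize(a,(800,500),interpolation=cv2.INTER_CUBIC))
```

```text
t 8.95 travel [-0.61  8.71  0.16] rot [-0.   -0.    0.01] F [ 0.9  0.3 -3.6] M [0.   0.03 0.01] gap 0.154
[ 0.48936729 -0.05421412  0.27160782] [[-9.996e-01 -2.820e-02 -7.000e-04]
 [-2.820e-02  9.996e-01 -6.000e-04]
 [ 7.000e-04 -6.000e-04 -1.000e+00]]
[419.19899448 192.68282498] [317.41206601 223.4931209 ]
```

View pics/w3.png

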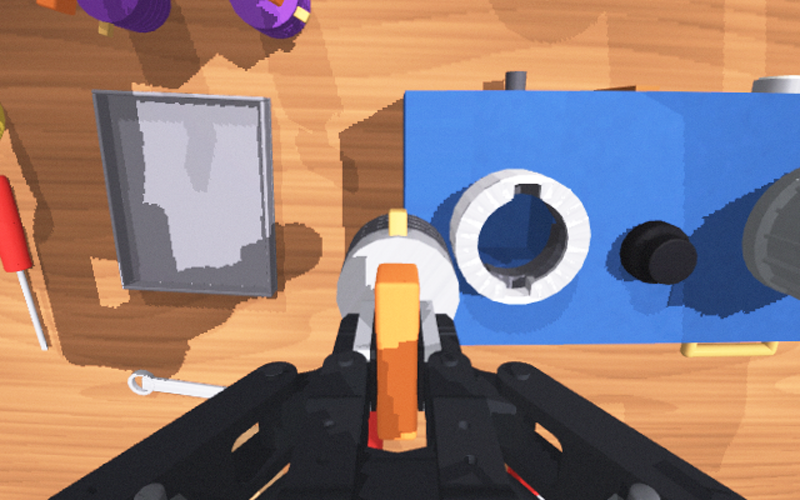

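The neck is clear of the gripper, with its bore centre at about (522,237) in the ×1.25 view. Next I'll zoom in to get the centre and slot direction.

Run:
```python
from h import *
a=cv2.imread("pics/w3f.png")
cv2.imwrite("pics/w3c.png",cv2.resize(a[135:245,355:485],None,fx=5,fy=5,interpolation=cv2.INTER_CUBIC))
```

```text
(no output)
```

View pics/w3c.png

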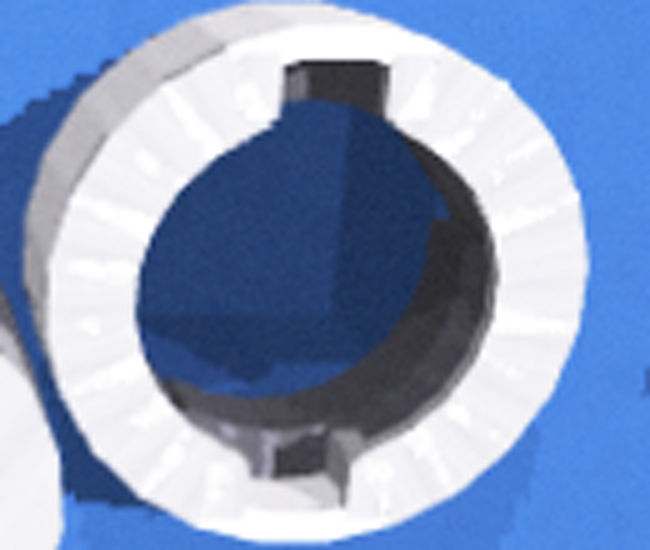

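Run:
```python
from h import *
import json
from scipy.optimize import least_squares
c=json.load(open("w3.json"))
W=lambda u,v,z=.148:at_z("wrist",((u+.5)/5-.5+355,(v+.5)/5-.5+135),z,c)[:2]
for n,p in dict(slotTL=(286,62),slotTR=(389,66),slotBR=(345,506),slotBL=(243,503),boreL=(137,300),boreR=(498,275),outR=(588,270),outB=(290,543),outL=(48,275)).items(): print(n,np.round(W(*p)*1000,1))
t=(W(286,62)+W(389,66))/2;b=(W(345,506)+W(243,503))/2
print("mid",(t+b)/2,"len",np.linalg.norm(b-t),"ang",np.degrees(np.arctan2(*(b-t)[::-1])))
P=np.array([W(588,270),W(290,543),W(48,275),W(120,450),W(500,455)])
r=least_squares(lambda q:np.linalg.norm(P-q[:2],axis=1)-.046,[.493,.033]);print("outer circle",r.x,r.fun*1000)
P=np.array([W(137,300),W(498,275),W(180,200),W(470,190)])
r=least_squares(lambda q:np.linalg.norm(P-q[:2],axis=1)-.031,[.493,.033]);print("bore",r.x,r.fun*1000)
g=lambda u,v,z:at_z("wrist",((u+.5)/1.25-.5,(v+.5)/1.25-.5),z,c)
# held strainer: TCP z .2716 -> origin .1874; lug top .2414, handle top .3004
print("lug tip",g(398,210,.2414),"bar far end",g(397.5,265,.3004),"bar near end",g(397,436,.2904), ctrl.state()["position"])
```

```text
slotTL [454.   22.2]
slotTR [454.2  39.2]
slotBR [533.2  41.9]
slotBL [533.1  23.6]
boreL [495.6   1.2]
boreR [489.4  62.8]
outR [488.1  78.2]
outB [540.7  32.9]
outL [491.6 -14.3]
mid [0.49361504 0.03172204] len 0.07906232876941191 ang 1.495269989918698
outer circle [0.49337361 0.03281489] [-0.28455846  1.3504658   1.19892659 -1.98867132  0.0326028 ]
bore [0.49524086 0.03238891] [ 0.1653955  -0.04206743 -0.13338439  0.12891155]
lug tip [ 0.45199473 -0.05475763  0.2414    ] bar far end [ 0.45506394 -0.05492329  0.3004    ] bar near end [ 0.52809251 -0.05305001  0.2904    ] [ 0.48947714 -0.05426703  0.27178516]
```

```bash
python3 -c "
from h import *
goto((.4938,.0323,.27),91.5)"
```

```text
t 9.05 travel [-0.67  8.64  0.18] rot [-0.   -0.    0.01] F [ 0.7 -0.7 -3.4] M [-0.04  0.02  0.  ] gap 0.153
```

drive_tool:
  travel:
    - [-0.1, 1.5, 0]
    - [-0.2, 2.5, 0]
    - [-0.2, 2.5, 0]
    - [-0.2, 1.5, 0.2]
    - [0, 0.64, 0]
    - [0, 0, 1]
    - [0, 0, 1]
    - [0, 0, 0]
    - [0, 0, 0]
  rot:
    - [0, 0, 0]
    - [0, 0, 0]
    - [0, 0, 0]
    - [0, 0, 0]
    - [0, 0, 0]
    - [0, 0, 0]
    - [0, 0, 0]
    - [0, 0, 0]
    - [0, 0, 0]

```text
time: 10.18
position: [0.4941, 0.0329, 0.2499]
ee_rot: [[-1.0, -0.028, 0.0], [-0.028, 1.0, -0.0], [-0.0, -0.0, -1.0]]
wrist_force: [-0.2, 0.2, -4.0]
finger_gap: 0.153
grasp_force: 59.1
```

Run:
```python
from h import *
goto((.4938,.0323,.1702),91.5)
a=eyes.capture("scene");b=eyes.capture("wrist");t=eyes.capture("top")
z=lambda im,x,y:cv2.resize(im[y:y+60,x:x+80],None,fx=5,fy=5,interpolation=cv2.INTER_CUBIC)
w=cv2.resize(b[120:300,200:440],(400,300))
cv2.imwrite("pics/c4.png",np.vstack([np.hstack([z(a,345,150),z(t,210,190)]),np.hstack([w,w*0])]))
```

```text
t 10.18 travel [ 0.04 -0.06  7.97] rot [-0.    0.    0.02] F [-0.2  0.2 -4. ] M [ 0.    0.01 -0.03] gap 0.153
```

View pics/c4.png

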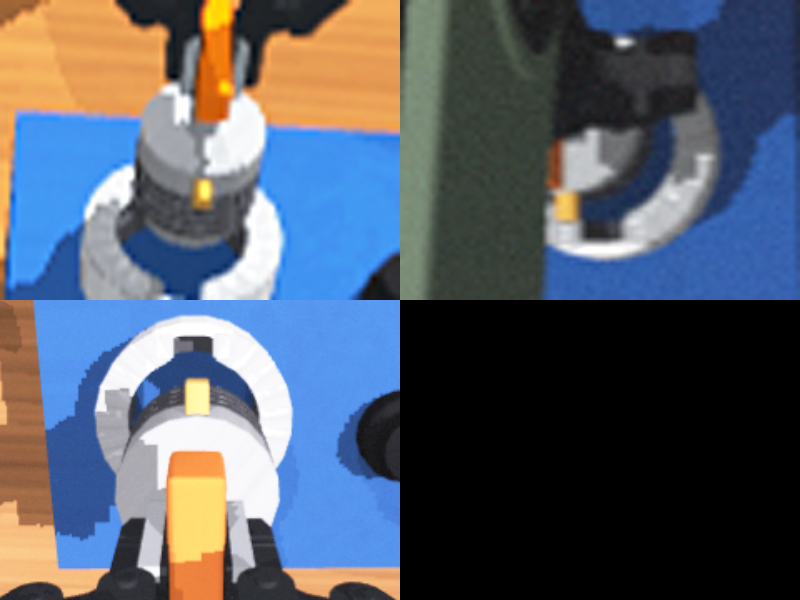

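The wrist view shows the lug at x≈198 and the slot at x≈195, so they're aligned. Going down in steps.

drive_tool:
  travel:
    - [0, -0.05, 1.3]
    - [0, 0, 1.3]
    - [0, 0, 1.2]
    - [0, 0, 1]
    - [0, 0, 0.7]
    - [0, 0, 0.5]
    - [0, 0, 0]
  rot:
    - [0, 0, 0]
    - [0, 0, 0]
    - [0, 0, 0]
    - [0, 0, 0]
    - [0, 0, 0]
    - [0, 0, 0]
    - [0, 0, 0]

```text
time: 11.2
position: [0.4939, 0.0328, 0.1897]
ee_rot: [[-1.0, -0.029, -0.0], [-0.029, 1.0, 0.0], [0.0, 0.0, -1.0]]
wrist_force: [0.8, 0.0, -3.3]
finger_gap: 0.151
grasp_force: 59.1
```

drive_tool:
  travel:
    - [0, 0, 0.4]
    - [0, 0, 0.4]
    - [0, 0, 0.3]
    - [0, 0, 0.3]
    - [0, 0, 0.2]
    - [0, 0, 0.2]
    - [0, 0, 0]
  rot:
    - [0, 0, 0]
    - [0, 0, 0]
    - [0, 0, 0]
    - [0, 0, 0]
    - [0, 0, 0]
    - [0, 0, 0]
    - [0, 0, 0]

```text
time: 12.08
position: [0.494, 0.0328, 0.1718]
ee_rot: [[-1.0, -0.029, -0.0], [-0.029, 1.0, 0.0], [0.0, 0.0, -1.0]]
wrist_force: [0.3, -0.4, -2.8]
finger_gap: 0.148
grasp_force: 59.1
```

drive_tool:
  travel:
    - [0, 0, 0.1]
    - [0, 0, 0.05]
    - [0, 0, 0.05]
    - [0, 0, 0]
  rot:
    - [0, 0, 0]
    - [0, 0, 0]
    - [0, 0, 0]
    - [0, 0, 0]

```text
time: 12.58
position: [0.4941, 0.0328, 0.1701]
ee_rot: [[-1.0, -0.029, 0.0], [-0.029, 1.0, 0.0], [-0.0, 0.0, -1.0]]
wrist_force: [-0.1, 0.3, -2.0]
finger_gap: 0.153
grasp_force: 59.4
```

drive_tool:
  travel:
    - [0, 0, 0.05]
    - [0, 0, 0.05]
    - [0, 0, 0]
  rot:
    - [0, 0, 0]
    - [0, 0, 0]
    - [0, 0, 0]

```text
time: 12.95
position: [0.4941, 0.0328, 0.1701]
ee_rot: [[-1.0, -0.029, 0.001], [-0.029, 1.0, 0.0], [-0.001, 0.0, -1.0]]
wrist_force: [-3.0, -0.4, 6.4]
finger_gap: 0.155
grasp_force: 60.6
```

The lugs are on the ledge: TCP 0.170 as expected, with 6 N up. Turning clockwise under light down-force.

drive_tool:
  travel:
    - [0, 0, 0]
    - [0, 0, 0]
    - [0, 0, 0]
    - [0, 0, 0]
  rot:
    - [0, 0, 0.5]
    - [0, 0, 0.5]
    - [0, 0, 0.5]
    - [0, 0, 0]

```text
time: 13.45
position: [0.4948, 0.0332, 0.1701]
ee_rot: [[-0.984, 0.18, 0.002], [0.18, 0.984, 0.001], [-0.002, 0.001, -1.0]]
wrist_force: [-1.6, 1.4, 5.4]
finger_gap: 0.151
grasp_force: 60.4
```

drive_tool:
  travel:
    - [0, 0, 0]
    - [0, 0, 0]
    - [0, 0, 0]
    - [0, 0, 0]
  rot:
    - [0, 0, 0.4]
    - [0, 0, 0.4]
    - [0, 0, 0.4]
    - [0, 0, 0]

```text
time: 13.95
position: [0.4949, 0.0332, 0.17]
ee_rot: [[-0.94, 0.341, 0.003], [0.341, 0.94, 0.001], [-0.002, 0.002, -1.0]]
wrist_force: [-1.6, 1.5, 6.1]
finger_gap: 0.156
grasp_force: 60.4
```

drive_tool:
  travel:
    - [0, 0, 0]
    - [0, 0, 0]
    - [0, 0, 0]
  rot:
    - [0, 0, 0.25]
    - [0, 0, 0.25]
    - [0, 0, 0]

```text
time: 14.32
position: [0.4949, 0.0333, 0.1701]
ee_rot: [[-0.914, 0.405, 0.003], [0.405, 0.914, 0.001], [-0.002, 0.002, -1.0]]
wrist_force: [-1.1, 1.3, 6.1]
finger_gap: 0.15
grasp_force: 60.4
```

drive_tool:
  travel:
    - [0, 0, 0]
    - [0, 0, 0]
    - [0, 0, 0]
  rot:
    - [0, 0, 0.25]
    - [0, 0, 0.25]
    - [0, 0, 0]

```text
time: 14.7
position: [0.495, 0.0334, 0.1701]
ee_rot: [[-0.884, 0.468, 0.003], [0.468, 0.884, 0.001], [-0.002, 0.002, -1.0]]
wrist_force: [-0.2, 2.1, 6.0]
finger_gap: 0.152
grasp_force: 60.4
```

drive_tool:
  travel:
    - [0, 0, 0]
    - [0, 0, 0]
    - [0, 0, 0]
  rot:
    - [0, 0, 0.25]
    - [0, 0, 0.25]
    - [0, 0, 0]

```text
time: 15.08
position: [0.495, 0.0334, 0.17]
ee_rot: [[-0.849, 0.529, 0.003], [0.529, 0.849, 0.001], [-0.002, 0.003, -1.0]]
wrist_force: [-0.5, 2.3, 4.7]
finger_gap: 0.154
grasp_force: 60.4
```

drive_tool:
  travel:
    - [0, 0, 0]
    - [0, 0, 0]
    - [0, 0, 0]
  rot:
    - [0, 0, 0.25]
    - [0, 0, 0.25]
    - [0, 0, 0]

```text
time: 15.45
position: [0.4949, 0.0336, 0.17]
ee_rot: [[-0.81, 0.587, 0.003], [0.587, 0.81, 0.002], [-0.001, 0.003, -1.0]]
wrist_force: [-1.5, 3.3, 5.0]
finger_gap: 0.152
grasp_force: 60.4
```

drive_tool:
  travel:
    - [0, 0, 0]
    - [0, 0, 0]
    - [0, 0, 0]
  rot:
    - [0, 0, 0.25]
    - [0, 0, 0.25]
    - [0, 0, 0]

```text
time: 15.82
position: [0.4949, 0.0337, 0.1698]
ee_rot: [[-0.767, 0.642, 0.003], [0.642, 0.767, 0.002], [-0.001, 0.003, -1.0]]
wrist_force: [-1.9, 4.4, 6.0]
finger_gap: 0.152
grasp_force: 60.4
```

drive_tool:
  travel:
    - [0, 0, 0]
    - [0, 0, 0]
    - [0, 0, 0]
  rot:
    - [0, 0, 0.25]
    - [0, 0, 0.25]
    - [0, 0, 0]

```text
time: 16.2
position: [0.4943, 0.0326, 0.1688]
ee_rot: [[-0.72, 0.694, 0.001], [0.694, 0.72, -0.001], [-0.001, 0.0, -1.0]]
wrist_force: [0.2, 0.2, -3.7]
finger_gap: 0.154
grasp_force: 59.1
```

The force dropped from +6 to -3.7 N and z sank 1 mm at about 45°, so the lugs are over the notch. Letting it down now.

drive_tool:
  travel:
    - [0, 0, 0]
    - [0, 0, 0.1]
    - [0, 0, 0.1]
    - [0, 0, 0.1]
    - [0, 0, 0]
  rot:
    - [0, 0, 0.2]
    - [0, 0, 0]
    - [0, 0, 0]
    - [0, 0, 0]
    - [0, 0, 0]

```text
time: 16.82
position: [0.4939, 0.0327, 0.1657]
ee_rot: [[-0.7, 0.714, -0.0], [0.714, 0.7, -0.0], [0.0, -0.0, -1.0]]
wrist_force: [-0.7, 0.0, -3.9]
finger_gap: 0.154
grasp_force: 59.1
```

drive_tool:
  travel:
    - [0, 0, 0.1]
    - [0, 0, 0.05]
    - [0, 0, 0.05]
    - [0, 0, 0]
  rot:
    - [0, 0, 0]
    - [0, 0, 0]
    - [0, 0, 0]
    - [0, 0, 0]

```text
time: 17.32
position: [0.494, 0.0328, 0.1641]
ee_rot: [[-0.7, 0.714, 0.0], [0.714, 0.7, 0.0], [-0.0, 0.0, -1.0]]
wrist_force: [-0.8, 0.0, -1.5]
finger_gap: 0.156
grasp_force: 59.4
```

drive_tool:
  travel:
    - [0, 0, 0.05]
    - [0, 0, 0]
  rot:
    - [0, 0, 0]
    - [0, 0, 0]

```text
time: 17.58
position: [0.4941, 0.0328, 0.1641]
ee_rot: [[-0.7, 0.714, 0.001], [0.714, 0.7, 0.0], [-0.0, 0.001, -1.0]]
wrist_force: [-1.6, -0.7, 3.2]
finger_gap: 0.156
grasp_force: 60.2
```

drive_tool:
  gripper: -0.4
  travel:
    - [0, 0, 0]
    - [0, 0, 0]
    - [0, 0, 0]
    - [0, 0, 0]
    - [0, 0, 0]
    - [0, 0, 0]
  rot:
    - [0, 0, 0]
    - [0, 0, 0]
    - [0, 0, 0]
    - [0, 0, 0]
    - [0, 0, 0]
    - [0, 0, 0]

```text
time: 18.32
position: [0.4941, 0.0328, 0.1634]
ee_rot: [[-0.7, 0.714, 0.0], [0.714, 0.7, 0.0], [0.0, 0.0, -1.0]]
wrist_force: [0.7, 0.3, -0.3]
finger_gap: 0.69
grasp_force: 0.0
```

It seated at 0.164, 6 mm below the ledge, and released cleanly. Retreating straight up, then checking.

drive_tool:
  travel:
    - [0, 0, -1]
    - [0, 0, -2]
    - [0, 0, -3]
    - [0, 0, -3]
    - [0, 0, -3]
    - [0, 0, -2]
    - [0, 0, 0]
    - [0, 0, 0]
  rot:
    - [0, 0, 0]
    - [0, 0, 0]
    - [0, 0, 0]
    - [0, 0, 0]
    - [0, 0, 0]
    - [0, 0, 0]
    - [0, 0, 0]
    - [0, 0, 0]

```text
time: 19.32
position: [0.4936, 0.0327, 0.3028]
ee_rot: [[-0.7, 0.714, -0.001], [0.714, 0.7, -0.0], [0.001, -0.001, -1.0]]
wrist_force: [-0.4, -0.9, -0.9]
finger_gap: 0.701
grasp_force: 0.0
```

Run:
```python
from h import *
c=eyes.get_calibration("wrist")
a=eyes.capture("scene");b=eyes.capture("wrist")
d=np.array([.714,-.7,0])[[1,0,2]]*[-1,1,0]  # bar dir = tool x
d=np.array([-.7,.714,0])*.03
o=np.array([.494,.0328,0])
print("home handle top ends, wrist px",proj("wrist",[o+d+[0,0,.193],o-d+[0,0,.193],o+[0,0,.193]],c),"if on ledge",proj("wrist",[o+d+[0,0,.199]],c))
print("scene",proj("scene",[o+d+[0,0,.193],o-d+[0,0,.193]]))
z=cv2.resize(a[130:250,330:490],(480,360),interpolation=cv2.INTER_CUBIC)
w=cv2.resize(b,(480,300)); w=cv2.copyMakeBorder(w,0,0,0,0,0)
cv2.imwrite("pics/c5.png",np.hstack([cv2.resize(b[90:390,160:480],(400,375)),cv2.resize(z,(400,375))]))
```

```text
home handle top ends, wrist px [[317.82346956 154.28216563]
 [317.80033294 225.24537463]
 [317.81170626 190.98147049]] if on ledge [[317.83182373 155.75995364]]
scene [[392.60221121 176.90351786]
 [373.25175327 189.26336213]]
```

View pics/c5.png

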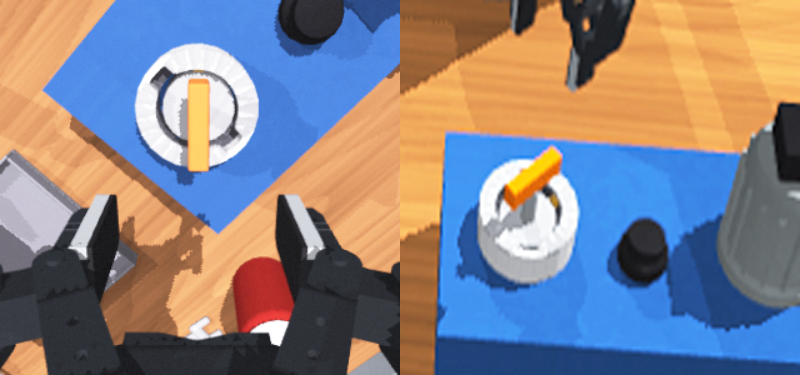

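The strainer stands upright in the neck. Its bar runs from (318,154) to (318,227) in wrist pixels, matching the predicted home pose. The breather cap and the other things in view look unmoved.

```bash
python3 -c "
from h import *
print(ticket.close_job())"
```

```text
the job is handed in; nothing more can be done
None
```

The strainer hangs upright in the filler neck with its lugs felt into the locking notches about 45° clockwise of the slots; I let go, raised the arm clear and handed the job in at about 19 s.

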